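# Switch on the interlocked desk power console

## Robot

A 7-joint arm with a two-finger parallel gripper is mounted at the origin on the work surface. World frame = base frame: x ahead of the robot, y to its left, z up, the work surface at z = 0. Lengths are in m, angles in rad, forces in N, time in s.
With the tool pointing down it reaches from about 0.425 to 0.925 m from the base axis. Payload 6.8 kg.
Tool frame: the origin (TCP) lies on the centre line of the jaws, within the pads' length; the fingertips stand tip_reach ahead of it and the grasp point (between the pads) is the TCP (tip_reach is the distance from the TCP to the fingertips, in m); z points along the fingers, y is the line along which they close (so a half turn about z gives the same grasp; the last joint's range is limited). The gripper opens to 85 mm and grips with 20 to 120 N. Pads are 22 mm wide; open, the fingers measure 114 mm over their backs; the gripper's body (76 mm by 85 mm) begins 54 mm behind the grasp point. The pads swing forward as they close: fully open they stand 13 mm farther back than shut.
Start: joints at [1.128, 0.477, 0.022, 1.555, -0.011, 1.109, -0.083], TCP at [0.222, -0.638, 0.25] pointing down, gripper open.
Joint ranges: [-2.96, 2.96], [-0.34, 2.1], [-1.41, 1.46], [0.24, 2.44], [-1.37, 4.51], [0.17, 1.92], [-2.96, 2.96]. Speed limits (rad/s): [2.39, 2.39, 3.14, 3.14, 3.14, 3.14, 3.14].

## Interface

Orientations are given as a unit quaternion [x, y, z, w].
In Python, from station import * gives the robot as it stands.
- The arm moves only by the shell command python3 -m creep 'ROWS' [OPENING] [FORCE]. ROWS is JSON, one flat list of numbers, 6 for each row, row after row: the shift along the world's x, y, z in units of 40 mm (1.0 is 40 mm), then the turn, a rotation vector about the world's x, y, z in units of 5 degrees (1.0 is 5 degrees). A call has exactly 5 rows; each row is the pose to reach, as a shift and turn from the pose commanded when the call began; what a row does not reach only later rows make up. A row lasts 1/12 s, in which the tool goes at most 41.7 mm and 7.16 degrees, less where a joint would pass 70% of its speed; a pose out of reach is approached as far as the arm can. A call with a gripper value outside its range is refused whole. OPENING is the opening, from -1 (shut) to 1 (fully open), set as the call begins (- or left out, the last holds). The fingers move at their own pace and stop on an object; FORCE is the grip in N (left out, the last holds). Time passes only in rows, so rows that repeat a pose let the fingers close, or fill a call up. It gives the time, the measured TCP pose, the force, the opening and the grip force at its end, in the units of the state.
- read_state(): the state, without advancing time (a new reading comes with each control period).
- get_image(name): name is "scene" or "top" or "wrist"; returns a dict with "frame" (420x560x3 uint8, red, green, blue), "intrinsics" (3x3 intrinsics, pixels), "origin" and "attitude" of the camera in the world; the wrist camera has in their place "hand_eye" (4x4, takes a point from camera to tool coordinates, whose origin is the TCP and whose axes are the flange's). Camera axes: x right, y down, z forward; pixel columns grow to the right and rows downward; lengths in m; the calibration is good to about 2 mm. A picture is of the moment at which its call begins: read the wrist's pose just before it. There is no depth.
- close_job(): hands the job in; it is judged then, once.
The state is a dict: "clock": time; "q": joint angles; "qd": joint speeds; "tau": joint torques, N m; "eef_pos": TCP position; "tcp_rot": TCP orientation; "wrist_force": force on the tool from outside, world axes, zero at the start; "wrist_torque": the same for the moment, N m; "width": finger opening in m; "grip_force": force on a finger pad.
Only numpy, scipy, OpenCV 4.12 (cv2) and the standard library are available. Lean on these libraries where they do the work, as an engineer would, in place of code of your own. Each camera call takes 0.05 s, during which the arm holds its last target. There are 200 camera calls.

## Task

Switch on the desk's power console: throw all three orange levers fully over to the back, away from the robot, and then press the green start button fully and let it go. An interlock hidden in the console lets the levers over only in one order, which is not marked and differs from console to console, so feel which lever is held and try another; never force one. Leave the other things on the desk and the toy duck where they are.

Things in the scene. Friction and masses are not known exactly. Their poses are not given: they have to be found in the camera images.
- console: White box fixed to the desk, 165 (x) x 350 (y) x 75 mm high; spans x -75..+90, y -175..+175 mm of its origin on the desk, z up. +x points to its back, away from the robot, +y to the left. On top: three levers in a row, a toy duck behind them, near the right end a grey block with the green button. More than 20 N from the robot on the console, a lever or the button damages it
- lever_left (a joint): Angle (rad) of the left lever. 0: leans 0.35 to the robot (off); 0.70: leans 0.35 to the back (on); a springy end stop (2 N/mm) starts at 0.68. Pivot along console y at x 0, y 115, z 72 mm. Free, it slides under 2 to 5 N at its handle and stays where left. Held by the interlock, it stops at about 0.14 like a stiff spring (about 1.2 N/mm) until the levers before it are past 0.55
- lever_left_tip (a point): Centre of the left lever's handle, an orange crossbar along the console's y, 20 mm thick, 44 mm long with round ends, 100 mm from the pivot on a steel rod 12 mm thick; about 166 mm above the desk at both ends of the swing, 172 mm half way. Levers stand 70 mm apart
- lever_middle (a joint): Angle (rad) of the middle lever. 0: leans 0.35 to the robot (off); 0.70: leans 0.35 to the back (on); a springy end stop (2 N/mm) starts at 0.68. Pivot along console y at x 0, y 45, z 72 mm. Free, it slides under 2 to 5 N at its handle and stays where left. Held by the interlock, it stops at about 0.14 like a stiff spring (about 1.2 N/mm) until the levers before it are past 0.55
- lever_middle_tip (a point): Centre of the middle lever's handle, an orange crossbar along the console's y, 20 mm thick, 44 mm long with round ends, 100 mm from the pivot on a steel rod 12 mm thick; about 166 mm above the desk at both ends of the swing, 172 mm half way. Levers stand 70 mm apart
- lever_right (a joint): Angle (rad) of the right lever. 0: leans 0.35 to the robot (off); 0.70: leans 0.35 to the back (on); a springy end stop (2 N/mm) starts at 0.68. Pivot along console y at x 0, y -25, z 72 mm. Free, it slides under 2 to 5 N at its handle and stays where left. Held by the interlock, it stops at about 0.14 like a stiff spring (about 1.2 N/mm) until the levers before it are past 0.55
- lever_right_tip (a point): Centre of the right lever's handle, an orange crossbar along the console's y, 20 mm thick, 44 mm long with round ends, 100 mm from the pivot on a steel rod 12 mm thick; about 166 mm above the desk at both ends of the swing, 172 mm half way. Levers stand 70 mm apart
- start (a joint): Travel (m) of the green start button: 0 out, 0.006 fully down, pressed straight down against a spring (1.5 N to start, 5 N fully down); it springs back by itself
- start_top (a point): Centre of the top face of the green button, 32 mm in diameter, 129 mm above the desk when out, on a black rubber mount that gives above 8 N (2.5 N/mm); at console x 0, y -125 mm; moves with the button
- mouse: Black computer mouse, 105 x 60 x 34 mm, loose on the desk to the left of the console; origin at the centre of its underside
- notes: Yellow block of notes, 76 x 76 x 40 mm, loose on the desk to the right of the console; origin at the centre of its underside
- mug: White mug, 80 mm wide, 90 mm high, loose on the desk behind the console; origin at the centre of its underside
- stapler: Blue stapler, 130 x 34 x 52 mm, loose on the desk behind the console; origin at the centre of its underside
- duck: Small yellow toy duck, 32 mm wide, 40 mm high, standing loose on the console's top behind the levers; origin at the centre of its underside
- adaptor: Black power adaptor, 110 x 50 x 30 mm, loose on the desk to the right of the notes; origin at the centre of its underside

How it is judged:
On the way, in this order (a step that is already met when the one before it is completed fails the run):
1. all three levers are fully over to the back (value of joint each of lever_left, lever_middle, lever_right above 0.62 rad), for 0.2 s.
2. then the start button is pressed fully, with all levers still over (all of step 1 and value of joint start above 0.0045 m), for 0.1 s.
At the end, for the whole second after the job is handed in: All three levers rest over to the back (each angle above 0.62 of 0.70 rad), and the start button, pressed beyond 4.5 mm after the last lever, has come out again (travel below 1.5 mm) (all of step 1 and value of joint start below 0.0015 m and velocity of joint lever_left between -0.05 and 0.05 rad/s and velocity of joint lever_middle between -0.05 and 0.05 rad/s and velocity of joint lever_right between -0.05 and 0.05 rad/s); the robot touches nothing.
It fails at once if the robot pushes on the console, a lever or the button with more than 20 N (contact force between any of the fingers, the arm and console above 20 N).
It fails at once if a bystander (mouse, notes, mug, stapler, duck, adaptor) is moved by more than 25 mm (distance of any of mouse, notes, mug, stapler, duck, adaptor from where it was at the start of the episode above 0.025 m).
It fails at once if the toy duck or the mug is knocked over (angle between any of duck, mug's own z axis and vertical above 0.5 rad).
It also fails if it takes over 69 s, if anything falls off the work surface, if the arm or the gripper's body presses on something with over 40 N, if the wrist force passes 120 N, or if a joint passes its speed limit or range.

## Working session

There is one attempt and no reset: what is moved stays moved. The work goes in short steps, Python scripts to look and compute and a shell command to move; the robot and the scene stay as the last step left them, time stands still between calls to the robot, and variables do not carry over. Pictures are saved under pics/ and viewed, at most 10 in all, crops included, and the job is handed in when it is done.

```bash
mkdir -p pics; ls; python3 - <<'E'
from station import *
import cv2,numpy as np
s=read_state(); print({k:np.round(v,3).tolist() for k,v in s.items()})
a=get_image("scene");b=get_image("top")
for n,d in(("scene",a),("top",b)):
    cv2.imwrite(f"pics/{n}0.png",d["frame"][:,:,::-1]); np.savez(f"{n}0.npz",**d)
    print(n,d["intrinsics"],d["origin"],d["attitude"])
E
```

```text
pics
{'clock': 0.0, 'q': [1.128, 0.478, 0.022, 1.556, -0.011, 1.109, -0.083], 'qd': [-0.0, 0.001, 0.001, 0.001, -0.001, 0.001, -0.001], 'tau': [-0.001, -59.645, 1.608, -28.119, 0.013, 0.009, -0.0], 'eef_pos': [0.222, -0.637, 0.249], 'tcp_rot': [0.986, 0.167, -0.0, -0.001], 'wrist_force': [-0.339, 0.401, 0.478], 'wrist_torque': [-0.009, 0.005, -0.008], 'grip_force': 0.0, 'width': 0.086}
scene [[418.12157089   0.         285.07247699]
 [  0.         418.12157089 207.81248432]
 [  0.           0.           1.        ]] [0.87811422 0.44978856 0.90448414] [ 0.27503669  0.91494649 -0.28492066 -0.0777686 ]
top [[452.18486442   0.         274.89958734]
 [  0.         452.18486442 210.45431638]
 [  0.           0.           1.        ]] [0.49082482 0.00418262 1.32499345] [ 0.71680429 -0.6963163   0.02871486 -0.02259816]
```

View pics/top0.png

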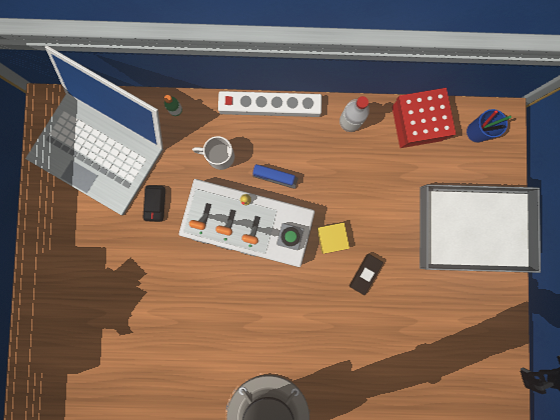

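View pics/scene0.png

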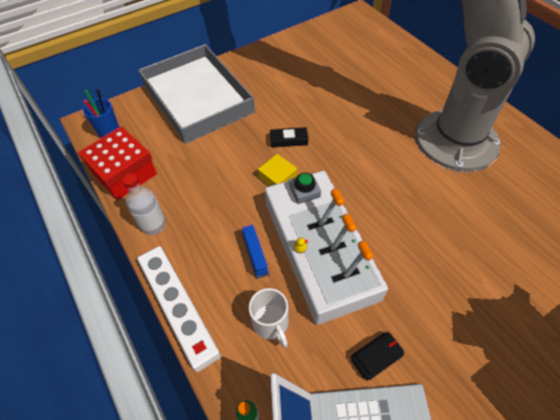

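The top view shows the orange handles at about (197,224), (224,230) and (250,238), and the button at (290,237). The duck is at (245,199), behind the levers, and the notes are close on the right at (334,237).

```bash
cat > h.py <<'E'
import cv2,numpy as np
from scipy.spatial.transform import Rotation as R
def cast(d,uv,z):
    r=R.from_quat(d["attitude"]).as_matrix()@np.linalg.inv(d["intrinsics"])@np.r_[uv,1]
    o=d["origin"]; return o+r*(z-o[2])/r[2]
def blobs(f,lo,hi,amin=20):
    m=cv2.inRange(cv2.cvtColor(f,cv2.COLOR_RGB2HSV),lo,hi)
    n,_,st,c=cv2.connectedComponentsWithStats(m)
    return [(c[i],st[i]) for i in range(1,n) if st[i,4]>=amin]
E
python3 - <<'E'
from h import *
np.set_printoptions(precision=4,suppress=True)
for n in("top","scene"):
    d=dict(np.load(f"{n}0.npz"))
    for c,s in blobs(d["frame"],(5,170,120),(17,255,255)): print(n,"or",c,s,cast(d,c,.166))
    for c,s in blobs(d["frame"],(50,100,50),(85,255,255),60): print(n,"gr",c,s,cast(d,c,.129))
    for c,s in blobs(d["frame"],(20,150,120),(32,255,255)): print(n,"ye",c,s,cast(d,c,.095))
E
```

```text
top or [167.6522  96.913 ] [164  95   7   5  23] [0.8642 0.2838 0.166 ]
top or [196.4459 224.3649] [190 220  15   9  74] [0.5337 0.1951 0.166 ]
top or [222.8036 230.3214] [217 226  14   9  56] [0.5204 0.1272 0.166 ]
top or [248.9545 240.8636] [243 239  13   5  22] [0.4954 0.0594 0.166 ]
top gr [497.24   121.4533] [484 116  27  12  75] [ 0.8367 -0.5989  0.129 ]
top gr [290.0737 236.0632] [285 231  11  11  95] [ 0.5113 -0.0469  0.129 ]
top ye [243.3929 198.5357] [241 195   6   7  28] [0.6105 0.0818 0.095 ]
top ye [333.1904 237.6521] [318 223  31  31 730] [ 0.5109 -0.1657  0.095 ]
scene or [434.4091  83.3182] [430  79  10  11  22] [ 0.0596 -0.0933  0.166 ]
scene or [143.9412 155.4314] [120 124  39  61 153] [ 0.8051 -0.2881  0.166 ]
scene or [ 86.5517 146.4828] [ 77 138  23  20  58] [ 0.9091 -0.3924  0.166 ]
scene or [289.5833 160.8333] [280 154  19  14  24] [ 0.5297 -0.0828  0.166 ]
scene or [314.6818 161.8636] [311 158   8   9  22] [ 0.4833 -0.0479  0.166 ]
scene or [338.0581 196.1032] [332 185  14  20 155] [0.4978 0.0599 0.166 ]
scene or [349.6398 222.1118] [343 214  15  17 161] [0.5185 0.1267 0.166 ]
scene or [366.1183 249.6237] [359 240  16  20 186] [0.5315 0.1962 0.166 ]
scene or [430.3913 404.0435] [428 400   6   9  23] [0.6257 0.4726 0.166 ]
scene or [241.989 407.967] [238 402   9  13  91] [0.8828 0.3104 0.166 ]
scene gr [ 91.4058 101.1884] [85 90 15 25 69] [ 0.8453 -0.5925  0.129 ]
scene gr [305.028  179.1748] [298 174  15  12 143] [ 0.5134 -0.042   0.129 ]
scene gr [248.     413.3795] [236 401  21  19 166] [0.8787 0.3162 0.129 ]
scene ye [97.4411 30.813 ] [   6    0  194   68 2251] [ 0.7136 -0.966   0.095 ]
scene ye [278.072  169.2604] [258 154  40  30 722] [ 0.5354 -0.1271  0.095 ]
scene ye [300.3937 245.252 ] [295 238  12  15 127] [0.6116 0.0831 0.095 ]
```

```bash
python3 -c "
import station
print([n for n in dir(station) if not n.startswith('_')]); print(getattr(station,'tip_reach',None))"
python3 -m creep '[0.7,0.7,0,0,0,-0.7, 1.4,1.4,0,0,0,-1.4, 2.1,2.1,0,0,0,-2.1, 2.8,2.8,0,0,0,-2.8, 3.5,3.5,0,0,0,-3.5]' -1 20
```

```text
['PlanningError', 'close_job', 'get_image', 'read_state', 'tip_reach']
0.019
clock: 0.52
eef_pos: [0.3626, -0.4958, 0.2499]
tcp_rot: [1.0, 0.013, -0.0, -0.0]
wrist_force: [0.3, -0.5, -0.4]
width: 0.0257
grip_force: 0.0
```

```bash
python3 -m creep '[0.4,0.9,0,0,0,-0.6, 0.8,1.8,0,0,0,-1.2, 1.2,2.7,0,0,0,-1.8, 1.6,3.6,0,0,0,-2.4, 2.0,4.5,0,0,0,-3.0]'; python3 -m creep '[0.1,1,0,0,0,0, 0.2,2,0,0,0,0, 0.3,3,0,0,0,0, 0.3,4,0,0,0,0, 0.3,5,0,0,0,0]'
```

```text
clock: 0.93
eef_pos: [0.442, -0.3155, 0.2501]
tcp_rot: [0.993, -0.117, -0.0, -0.0]
wrist_force: [0.8, -0.2, -0.2]
width: -0.0001
grip_force: 0.0
clock: 1.35
eef_pos: [0.4533, -0.1156, 0.2501]
tcp_rot: [0.993, -0.116, -0.0, 0.0]
wrist_force: [1.1, 0.6, 0.2]
width: -0.0
grip_force: 0.0
```

```bash
python3 -m creep '[0,1,0,0,0,0, 0,2,0,0,0,0, 0,3,0,0,0,0, 0,4,0,0,0,0, 0.05,4.6,0,0,0,0]'; python3 -m creep '[0,0,-0.5,0,0,0, 0,0,-1,0,0,0, 0,0,-1.5,0,0,0, 0,0,-1.85,0,0,0, 0,0,-1.85,0,0,0]'; python3 - <<'E'
from station import *
import cv2
for n in("scene","wrist"): cv2.imwrite(f"pics/{n}1.png",cv2.resize(get_image(n)["frame"][:,:,::-1],None,fx=1,fy=1))
E
```

```text
clock: 1.77
eef_pos: [0.4548, 0.0708, 0.2504]
tcp_rot: [0.993, -0.114, -0.0, -0.001]
wrist_force: [0.8, 0.2, 0.5]
width: -0.0002
grip_force: 0.0
clock: 2.18
eef_pos: [0.4536, 0.066, 0.1736]
tcp_rot: [0.993, -0.116, -0.003, 0.001]
wrist_force: [0.4, -0.1, -0.1]
width: -0.0001
grip_force: 0.0
```

View pics/wrist1.png

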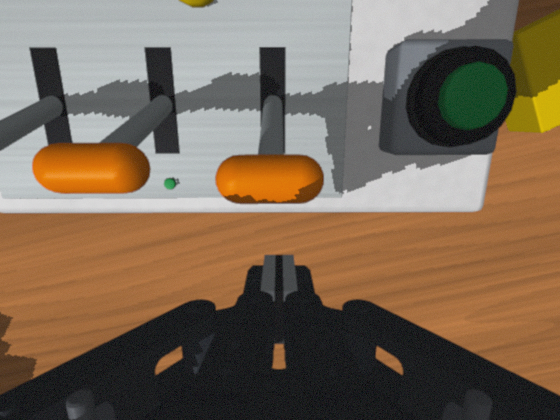

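The fingertips at (280,260) face the right handle at (270,180), about 3 mm to its right. I'll push along the console's x and watch the force.

```bash
python3 -m creep '[0.1,0.05,0,0,0,0, 0.2,0.03,0,0,0,0, 0.3,0,0,0,0,0, 0.4,-0.02,0,0,0,0, 0.48,-0.04,0,0,0,0]';  python3 -m creep '[0.05,-0.01,0,0,0,0, 0.1,-0.02,0,0,0,0, 0.15,-0.035,0,0,0,0, 0.2,-0.05,0,0,0,0, 0.2,-0.05,0,0,0,0]';  python3 -m creep '[0.05,-0.01,0,0,0,0, 0.1,-0.02,0,0,0,0, 0.15,-0.035,0,0,0,0, 0.2,-0.05,0,0,0,0, 0.2,-0.05,0,0,0,0]'
```

```text
clock: 2.7
eef_pos: [0.4759, 0.0647, 0.1768]
tcp_rot: [0.993, -0.116, 0.001, -0.0]
wrist_force: [-0.4, 1.2, 0.2]
width: -0.0002
grip_force: 0.0
clock: 3.12
eef_pos: [0.4826, 0.063, 0.1762]
tcp_rot: [0.993, -0.116, -0.001, 0.0]
wrist_force: [-3.5, 1.2, 2.3]
width: 0.0005
grip_force: 1.6
clock: 3.53
eef_pos: [0.4917, 0.0608, 0.1764]
tcp_rot: [0.993, -0.116, 0.0, -0.0]
wrist_force: [-1.2, 0.6, 1.5]
width: 0.0001
grip_force: 0.8
```

```bash
python3 -m creep '[0.05,-0.01,0,0,0,0, 0.1,-0.02,0,0,0,0, 0.15,-0.035,0,0,0,0, 0.2,-0.05,0,0,0,0, 0.2,-0.05,0,0,0,0]';  python3 -m creep '[0.03,-0.01,0,0,0,0, 0.06,-0.02,0,0,0,0, 0.1,-0.025,0,0,0,0, 0.1,-0.025,0,0,0,0, 0.1,-0.025,0,0,0,0]'
```

```text
clock: 3.95
eef_pos: [0.4985, 0.0591, 0.1763]
tcp_rot: [0.993, -0.116, -0.001, 0.0]
wrist_force: [-5.7, 1.6, 6.3]
width: 0.0001
grip_force: 2.9
clock: 4.37
eef_pos: [0.5016, 0.0583, 0.1761]
tcp_rot: [0.993, -0.116, -0.002, 0.0]
wrist_force: [-9.1, 1.3, 6.4]
width: 0.0
grip_force: 4.4
```

The force rose about 1.1 N/mm over 3 mm, so the right lever is held. I'll back off and try the middle one.

```bash
python3 -m creep '[-0.3,0.07,0,0,0,0, -0.6,0.14,0,0,0,0, -1.04,0.24,0,0,0,0, -0.85,0.9,0,0,0,0, -0.6,1.8,0,0,0,0]';  python3 -m creep '[0.1,0.1,0,0,0,0, 0.15,0.1,0,0,0,0, 0.25,0.08,0,0,0,0, 0.35,0.06,0,0,0,0, 0.35,0.06,0,0,0,0]';  python3 -m creep '[0.05,-0.01,0,0,0,0, 0.1,-0.02,0,0,0,0, 0.15,-0.035,0,0,0,0, 0.2,-0.05,0,0,0,0, 0.2,-0.05,0,0,0,0]'
```

```text
clock: 4.78
eef_pos: [0.4783, 0.1269, 0.1762]
tcp_rot: [0.993, -0.119, 0.0, 0.001]
wrist_force: [-0.2, 0.1, -0.2]
width: 0.0001
grip_force: 0.0
clock: 5.2
eef_pos: [0.4938, 0.1304, 0.1762]
tcp_rot: [0.993, -0.117, 0.0, 0.0]
wrist_force: [0.4, 0.1, -0.4]
width: -0.0003
grip_force: 0.0
clock: 5.62
eef_pos: [0.5011, 0.13, 0.1763]
tcp_rot: [0.993, -0.116, -0.0, 0.0]
wrist_force: [-0.1, 0.4, -0.2]
width: 0.0001
grip_force: 0.0
```

```bash
for i in 1 2; do python3 -m creep '[0.05,-0.01,0,0,0,0, 0.1,-0.02,0,0,0,0, 0.15,-0.035,0,0,0,0, 0.2,-0.05,0,0,0,0, 0.2,-0.05,0,0,0,0]' | grep -E "eef|wrist"; done;  python3 -m creep '[0.05,-0.01,0,0,0,0, 0.1,-0.02,0,0,0,0, 0.15,-0.035,0,0,0,0, 0.15,-0.035,0,0,0,0, 0.15,-0.035,0,0,0,0]'
```

```text
eef_pos: [0.5091, 0.1286, 0.1764]
wrist_force: [-2.9, 1.5, 2.2]
eef_pos: [0.5154, 0.1271, 0.1763]
wrist_force: [-9.0, 1.1, 7.6]
clock: 6.87
eef_pos: [0.52, 0.1262, 0.1762]
tcp_rot: [0.993, -0.115, -0.003, 0.0]
wrist_force: [-13.6, 2.9, 12.3]
width: 0.0
grip_force: 7.1
```

The middle lever is held too, with about 1 N/mm and 18 N in total. I'll back off and try the left one, keeping to a lower force.

```bash
python3 -m creep '[-0.3,0.07,0,0,0,0, -0.6,0.14,0,0,0,0, -1.1,0.26,0,0,0,0, -0.9,0.9,0,0,0,0, -0.7,1.7,0,0,0,0]';  python3 -m creep '[0.1,0.2,0,0,0,0, 0.15,0.2,0,0,0,0, 0.25,0.18,0,0,0,0, 0.35,0.16,0,0,0,0, 0.35,0.16,0,0,0,0]';  python3 -m creep '[0.05,-0.01,0,0,0,0, 0.1,-0.02,0,0,0,0, 0.15,-0.035,0,0,0,0, 0.2,-0.05,0,0,0,0, 0.2,-0.05,0,0,0,0]'; python3 -m creep '[0.05,-0.01,0,0,0,0, 0.1,-0.02,0,0,0,0, 0.15,-0.035,0,0,0,0, 0.2,-0.05,0,0,0,0, 0.2,-0.05,0,0,0,0]'
```

```text
clock: 7.28
eef_pos: [0.4946, 0.1905, 0.1763]
tcp_rot: [0.993, -0.118, 0.001, 0.001]
wrist_force: [0.3, -0.8, 0.2]
width: 0.0002
grip_force: 0.0
clock: 7.7
eef_pos: [0.5101, 0.1973, 0.1762]
tcp_rot: [0.993, -0.117, 0.0, 0.0]
wrist_force: [0.5, 0.2, 0.9]
width: 0.0002
grip_force: 0.0
clock: 8.12
eef_pos: [0.5169, 0.1972, 0.1764]
tcp_rot: [0.993, -0.116, -0.0, 0.0]
wrist_force: [-2.9, -0.4, 2.6]
width: 0.0
grip_force: 1.5
clock: 8.53
eef_pos: [0.5255, 0.1955, 0.1764]
tcp_rot: [0.993, -0.116, 0.0, -0.0]
wrist_force: [-3.0, 2.0, 2.6]
width: -0.0002
grip_force: 1.4
```

```bash
for i in 1 2; do python3 -m creep '[0.05,-0.01,0,0,0,0, 0.1,-0.02,0,0,0,0, 0.15,-0.035,0,0,0,0, 0.15,-0.035,0,0,0,0, 0.15,-0.035,0,0,0,0]' | grep -E "eef|wrist"; done
```

```text
eef_pos: [0.5316, 0.1937, 0.1763]
wrist_force: [-0.9, 0.6, 1.4]
eef_pos: [0.5375, 0.1922, 0.1762]
wrist_force: [-1.7, 1.2, 0.6]
```

The left lever slides freely, so I'll carry it over.

```bash
python3 -m creep '[0.15,-0.035,0,0,0,0, 0.3,-0.07,0,0,0,0, 0.45,-0.105,0,0,0,0, 0.6,-0.14,0,0,0,0, 0.75,-0.18,0,0,0,0]';for i in 1 2; do python3 -m creep '[0.03,-0.01,0,0,0,0, 0.06,-0.02,0,0,0,0, 0.1,-0.025,0,0,0,0, 0.1,-0.025,0,0,0,0, 0.1,-0.025,0,0,0,0]' | grep -E "eef|wrist"; done
```

```text
clock: 9.78
eef_pos: [0.5675, 0.1851, 0.1758]
tcp_rot: [0.993, -0.116, -0.0, -0.0]
wrist_force: [-1.9, 1.6, -2.0]
width: -0.0001
grip_force: 1.5
eef_pos: [0.5708, 0.1839, 0.1761]
wrist_force: [-2.1, 1.8, -1.9]
eef_pos: [0.5752, 0.1829, 0.1763]
wrist_force: [-2.6, 0.7, -2.1]
```

```bash
for i in 1 2; do python3 -m creep '[0.03,-0.01,0,0,0,0, 0.06,-0.02,0,0,0,0, 0.1,-0.025,0,0,0,0, 0.1,-0.025,0,0,0,0, 0.1,-0.025,0,0,0,0]' | grep -E "eef|wrist"; done
```

```text
eef_pos: [0.5784, 0.1822, 0.1759]
wrist_force: [-4.3, 0.1, -3.4]
eef_pos: [0.5809, 0.1816, 0.1753]
wrist_force: [-8.7, 2.9, -4.0]
```

The left lever is on its end stop. Back to the middle lever.

```bash
python3 -m creep '[-0.5,0.12,0,0,0,0, -1,0.25,0,0,0,0, -1.6,0.38,0,0,0,0, -2.1,0.5,0,0,0,0, -2.1,0.5,0,0,0,0]' | grep -E "eef|wrist";python3 -m creep '[-0.2,-0.8,0,0,0,0, -0.25,-1.7,0,0,0,0, -0.15,-1.75,0,0,0,0, 0,-1.79,0,0,0,0, 0.1,-1.82,0,0,0,0]' | grep -E "eef|wrist"; for i in 1 2; do python3 -m creep '[0.05,-0.01,0,0,0,0, 0.1,-0.02,0,0,0,0, 0.15,-0.035,0,0,0,0, 0.2,-0.05,0,0,0,0, 0.2,-0.05,0,0,0,0]' | grep -E "eef|wrist"; done
```

```text
eef_pos: [0.4971, 0.203, 0.1773]
wrist_force: [-1.5, -0.1, -1.2]
eef_pos: [0.5056, 0.1283, 0.1774]
wrist_force: [0.4, 0.5, -0.5]
eef_pos: [0.511, 0.1273, 0.1762]
wrist_force: [-1.0, 1.4, 1.5]
eef_pos: [0.5193, 0.1246, 0.1764]
wrist_force: [-1.5, 1.8, 1.9]
```

The middle lever is now free: about 2 N where it held at 13 N before.

```bash
python3 -m creep '[0.1,-0.025,0,0,0,0, 0.2,-0.05,0,0,0,0, 0.3,-0.07,0,0,0,0, 0.35,-0.08,0,0,0,0, 0.4,-0.095,0,0,0,0]' | grep -E "eef|wrist"; python3 -m creep '[0.1,-0.025,0,0,0,0, 0.2,-0.05,0,0,0,0, 0.3,-0.07,0,0,0,0, 0.4,-0.09,0,0,0,0, 0.5,-0.12,0,0,0,0]' | grep -E "eef|wrist";for i in 1 2 3; do python3 -m creep '[0.03,-0.01,0,0,0,0, 0.06,-0.02,0,0,0,0, 0.1,-0.025,0,0,0,0, 0.1,-0.025,0,0,0,0, 0.1,-0.025,0,0,0,0]' | grep -E "eef|wrist"; done
```

```text
eef_pos: [0.5355, 0.1204, 0.1762]
wrist_force: [-3.2, 0.9, 2.8]
eef_pos: [0.5548, 0.1156, 0.1756]
wrist_force: [-3.6, 1.3, -2.4]
eef_pos: [0.559, 0.1146, 0.1763]
wrist_force: [-2.5, 0.2, -1.0]
eef_pos: [0.5623, 0.1138, 0.1759]
wrist_force: [-5.7, 0.8, -3.4]
eef_pos: [0.5649, 0.1132, 0.1753]
wrist_force: [-7.6, 1.8, -4.5]
```

Now the right lever.

```bash
python3 -m creep '[-0.5,0.12,0,0,0,0, -1,0.25,0,0,0,0, -1.6,0.38,0,0,0,0, -2.1,0.5,0,0,0,0, -2.1,0.5,0,0,0,0]' | grep -E "eef|wrist";python3 -m creep '[-0.25,-0.8,0,0,0,0, -0.4,-1.7,0,0,0,0, -0.3,-1.7,0,0,0,0, -0.2,-1.72,0,0,0,0, -0.1,-1.74,0,0,0,0]' | grep -E "eef|wrist"; for i in 1 2 3; do python3 -m creep '[0.05,-0.01,0,0,0,0, 0.1,-0.02,0,0,0,0, 0.15,-0.035,0,0,0,0, 0.2,-0.05,0,0,0,0, 0.2,-0.05,0,0,0,0]' | grep -E "eef|wrist"; done
```

```text
eef_pos: [0.4813, 0.1342, 0.1772]
wrist_force: [-0.6, 0.1, 0.8]
eef_pos: [0.4813, 0.0633, 0.1773]
wrist_force: [0.6, 0.7, 0.8]
eef_pos: [0.4875, 0.0615, 0.1763]
wrist_force: [0.3, 0.1, 0.5]
eef_pos: [0.4952, 0.0593, 0.1763]
wrist_force: [-0.6, -0.1, -0.7]
eef_pos: [0.5035, 0.0573, 0.1764]
wrist_force: [-0.6, 1.7, 1.3]
```

Now free. I'll push it on over.

```bash
python3 -m creep '[0.1,-0.025,0,0,0,0, 0.2,-0.05,0,0,0,0, 0.25,-0.06,0,0,0,0, 0.3,-0.07,0,0,0,0, 0.3,-0.07,0,0,0,0]' | grep -E "eef|wrist"; python3 -m creep '[0.1,-0.025,0,0,0,0, 0.2,-0.05,0,0,0,0, 0.3,-0.07,0,0,0,0, 0.4,-0.09,0,0,0,0, 0.5,-0.12,0,0,0,0]' | grep -E "eef|wrist";for i in 1 2 3; do python3 -m creep '[0.03,-0.01,0,0,0,0, 0.06,-0.02,0,0,0,0, 0.1,-0.025,0,0,0,0, 0.1,-0.025,0,0,0,0, 0.1,-0.025,0,0,0,0]' | grep -E "eef|wrist"; done
```

```text
eef_pos: [0.5156, 0.0542, 0.1763]
wrist_force: [0.3, 0.5, 0.1]
eef_pos: [0.5349, 0.0496, 0.1758]
wrist_force: [-2.0, 1.1, -1.7]
eef_pos: [0.5389, 0.0485, 0.1762]
wrist_force: [-1.5, 0.5, -2.6]
eef_pos: [0.5432, 0.0475, 0.1764]
wrist_force: [-2.1, 0.5, -1.9]
eef_pos: [0.5465, 0.0467, 0.1759]
wrist_force: [-4.4, 0.5, -3.4]
```

```bash
python3 -m creep '[0.03,-0.01,0,0,0,0, 0.06,-0.02,0,0,0,0, 0.08,-0.02,0,0,0,0, 0.08,-0.02,0,0,0,0, 0.08,-0.02,0,0,0,0]' | grep -E "eef|wrist"; python3 -m creep '[-0.5,0.12,0,0,0,0, -1,0.25,0,0,0,0, -1.6,0.38,0.1,0,0,0, -2.1,0.5,0.4,0,0,0, -2.1,0.2,1.2,0,0,0]' | grep -E "eef|wrist"; python3 -m creep '[0.1,-0.9,0,0,0,0, 0.4,-1.7,0,0,0,0, 0.7,-2.4,0,0,0,0, 1.0,-2.55,0,0,0,0, 1.1,-2.55,0,0,0,0]' | grep -E "eef|wrist"; python3 - <<'E'
from station import *
from h import *
s=read_state();print(s["eef_pos"])
for n in("scene","top"):
    d=get_image(n);f=d["frame"];cv2.imwrite(f"pics/{n}2.png",f[:,:,::-1])
    for c,st in blobs(f,(5,170,120),(17,255,255)):
        p=cast(d,c,.166)
        if .45<p[0]<.65 and -.05<p[1]<.25: print(n,c,p)
    for c,st in blobs(f,(50,100,50),(85,255,255),30): print(n,"g",c,cast(d,c,.129))
d=get_image("wrist");cv2.imwrite("pics/wrist2.png",d["frame"][:,:,::-1])
E
```

```text
eef_pos: [0.5485, 0.0462, 0.1754]
wrist_force: [-7.1, 1.3, -3.6]
eef_pos: [0.462, 0.0562, 0.2224]
wrist_force: [0.2, -0.3, -0.2]
eef_pos: [0.5134, -0.0515, 0.2258]
wrist_force: [0.9, 1.1, 0.5]
[ 0.51343461 -0.05150324  0.22578481]
scene [307.56896552 205.57758621] [0.56731079 0.0436369  0.166     ]
scene [320.49635036 231.66423358] [0.58258878 0.1118629  0.166     ]
scene [334.43708609 260.36423841] [0.59845684 0.18036155 0.166     ]
scene g [ 91.47761194 101.31343284] [ 0.84529022 -0.59191955  0.129     ]
scene g [305.04137931 179.23448276] [ 0.51348485 -0.0418376   0.129     ]
scene g [248.02366864 413.26627219] [0.87855181 0.31611684 0.129     ]
top [203.69565217 199.05797101] [0.59922637 0.17917654 0.166     ]
top [229.43137255 206.01960784] [0.58322708 0.11246242 0.166     ]
top [256.14285714 215.38095238] [0.56114876 0.04312456 0.166     ]
top g [497.24       121.45333333] [ 0.83672197 -0.59889015  0.129     ]
```

View pics/wrist2.png

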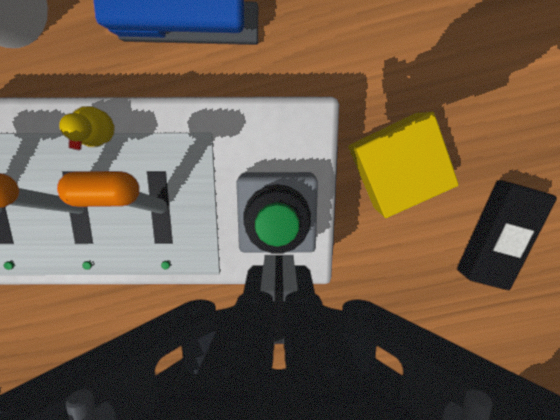

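View pics/scene2.png

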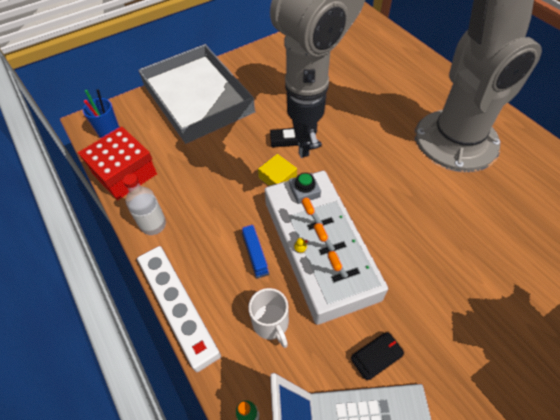

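All three levers lean to the back, the handles having moved about 67 mm. The button lies straight ahead of the fingertips at (278,225), and the duck is still upright. Now I'll centre over the button and press.

```bash
python3 -m creep '[-0.02,0.15,0,0,0,0, -0.02,0.15,-0.5,0,0,0, -0.02,0.15,-1.0,0,0,0, -0.02,0.15,-1.4,0,0,0, -0.02,0.15,-1.7,0,0,0]' | grep -E "eef|wrist"; for i in 1 2; do python3 -m creep '[0,0,-0.03,0,0,0, 0,0,-0.06,0,0,0, 0,0,-0.09,0,0,0, 0,0,-0.1,0,0,0, 0,0,-0.1,0,0,0]' | grep -E "eef|wrist"; done
```

```text
eef_pos: [0.5083, -0.0403, 0.1552]
wrist_force: [-0.1, 0.5, 0.2]
eef_pos: [0.5098, -0.0419, 0.1531]
wrist_force: [-0.8, -0.2, 0.2]
eef_pos: [0.5094, -0.0421, 0.1482]
wrist_force: [-0.1, 0.1, -0.3]
```

```bash
for i in 1 2; do python3 -m creep '[0,0,-0.03,0,0,0, 0,0,-0.05,0,0,0, 0,0,-0.07,0,0,0, 0,0,-0.07,0,0,0, 0,0,-0.07,0,0,0]' | grep -E "eef|wrist"; done
```

```text
eef_pos: [0.5094, -0.0422, 0.1456]
wrist_force: [-0.7, 1.4, 3.2]
eef_pos: [0.5094, -0.0422, 0.1428]
wrist_force: [-1.1, -0.7, 3.5]
```

```bash
for i in 1 2; do python3 -m creep '[0,0,-0.02,0,0,0, 0,0,-0.04,0,0,0, 0,0,-0.04,0,0,0, 0,0,-0.04,0,0,0, 0,0,-0.04,0,0,0]' | grep -E "eef|wrist"; done
```

```text
eef_pos: [0.5095, -0.0421, 0.1415]
wrist_force: [-2.9, -0.3, 7.9]
eef_pos: [0.5095, -0.0421, 0.1402]
wrist_force: [-3.5, -0.6, 12.4]
```

The force passed 8 N with the mount giving, so the button is fully down. I'll release it and check.

```bash
python3 -m creep '[0,0,0.3,0,0,0, 0,0,0.8,0,0,0, 0,0,1.5,0,0,0, 0,0,2.2,0,0,0, 0,0,2.8,0,0,0]' | grep -E "eef|wrist"; python3 -m creep '[-0.5,-0.5,0,0,0,0, -1,-1,0,0,0,0, -1,-1,0,0,0,0, -1,-1,0,0,0,0, -1,-1,0,0,0,0]' ; python3 - <<'E'
from station import *
from h import *
d=get_image("scene");f=d["frame"]
cv2.imwrite("pics/scene3.png",cv2.resize(f[130:330,220:420,::-1],None,fx=3,fy=3))
for c,st in blobs(f,(5,170,120),(17,255,255)):
    p=cast(d,c,.166)
    if .45<p[0]<.65 and -.05<p[1]<.25: print(c,p)
E
```

```text
eef_pos: [0.5095, -0.042, 0.2528]
wrist_force: [0.1, 0.0, -0.1]
clock: 24.52
eef_pos: [0.4697, -0.0817, 0.2513]
tcp_rot: [0.993, -0.116, 0.0, -0.0]
wrist_force: [0.3, 0.9, 0.3]
width: -0.0
grip_force: 0.0
[307.58119658 205.52136752] [0.567205   0.04353127 0.166     ]
[320.51111111 231.68148148] [0.58258785 0.11191322 0.166     ]
[334.46710526 260.40131579] [0.59845682 0.18045923 0.166     ]
```

View pics/scene3.png

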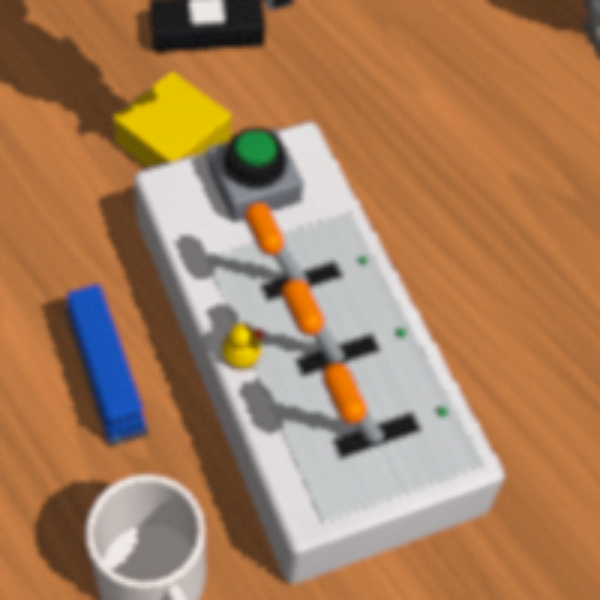

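The levers are at (265,228), (302,306) and (345,393) in the crop, all over to the back. The button at (257,148) is out again, the duck is standing, and the arm is clear.

```bash
python3 -c "
from station import *
print(close_job())"
```

```text
the job is handed in; nothing more can be done
None
```

I threw all three levers fully to the back in the order left, middle, right, then pressed the start button fully and let it go; the job is handed in at about 25 s, with the highest wrist force I read about 18 N and the verdict not shown.

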